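# Release and slide off a terminal-box cover

## Robot

A 6-joint arm with a two-finger parallel gripper is mounted at the origin on the work surface. World frame = base frame: x ahead of the robot, y to its left, z up, the work surface at z = 0. Lengths are in m, angles in rad, forces in N, time in s.
With the tool pointing down it reaches from about 0.4 to 0.925 m from the base axis. Payload 12.5 kg.
Tool frame: the origin (TCP) lies at the very end of the fingers, on their centre line; the grasp point (between the pads) lies 19 mm behind it; z points along the fingers, y is the line along which they close (so a half turn about z gives the same grasp; the last joint's range is limited). The gripper opens to 95 mm and grips with 3 to 60 N. Pads are 20 mm wide; open, the fingers measure 119 mm over their backs; the gripper's body (75 mm by 180 mm) begins 59 mm behind the grasp point.
Start: joints at [-1.253, 0.491, 1.559, -0, 1.092, -0.106], TCP at [0.257, -0.57, 0.215] pointing down, gripper open.
Joint ranges: [-3.1, 3.1], [-0.84, 2.19], [0.05, 2.79], [-1.13, 4.28], [0.06, 2.93], [-2.69, 2.69]. Speed limits (rad/s): [2.22, 2.22, 2.79, 3.14, 3.14, 3.14].

## Interface

Orientations are given as a unit quaternion [x, y, z, w].
In Python, from plant import bot, read_camera, close_job, spotter gives the robot as it stands. The module is installed in compiled form; this text tells all that it offers.
- The arm moves only by the shell command python3 -m handwheel 'ROWS' [FORCE]. ROWS is JSON, a list of rows, each an object of numbers: "gripper": the finger opening in m, from 0 to 0.0951; "tx", "ty", "tz": the shift along the tool's x, y, z in m; "yaw": the turn about the tool's z in rad. In form: [{"gripper": .., "tx": .., "ty": .., "tz": .., "yaw": ..}, ...]. A call has 1 to 8 rows; each row shifts and turns the commanded pose from where the row before left it, along the tool's axes as they then stand; what a row does not reach is not made up. A row lasts 1/12 s, in which the tool goes at most 41.7 mm and 7.16 degrees, less where a joint would pass 70% of its speed; a pose out of reach is approached as far as the arm can. A call with a gripper value outside its range is refused whole. The fingers move at their own pace and stop on an object; FORCE is the grip in N (left out, the last holds). Time passes only in rows, so rows that do not move let the fingers close. It gives the time, the measured TCP pose, the force, the opening and the grip force at its end, in the units of the state.
- bot.read_state(): the state, without advancing time (a new reading comes with each control period).
- read_camera(name): name is "scene" or "top" or "wrist"; returns a dict with "frame" (384x512x3 uint8, red, green, blue), "mtx" (3x3 intrinsics, pixels), "k1" (the pictures are not rectified: a ray, as slopes to the right and down, at radius r is drawn at 1 + k1 r^2 times it, then the intrinsics apply), "extrinsics" (4x4, takes a point from world to camera coordinates). Camera axes: x right, y up, looking along -z (the intrinsics and any distortion apply to the point x, -y, -z); pixel columns grow to the right and rows downward; lengths in m; the calibration is good to about 2 mm. A picture is of the moment at which its call begins. There is no depth.
- close_job(): hands the job in; it is judged then, once.
Trained networks look in a picture, given as the dict that the camera call returned (one of the last four; its "shot" number tells which), for a name from the list of things; names that differ only in an ending like _2 or _b are one class to them, and where a whole thing is asked for, a point or a joint stands for the part that bears it (a point fixed in the world has none). Each returns a list of dicts, best first, with "conf" (0 to 1); they miss things now and then, are a little off and sometimes report something else, mostly with a low value. They report only what shows in the picture. A call takes as long as a camera call. They do not tell look-alikes from the thing itself.
- spotter.look_for(picture, label): "xy" ([column, row] in pixels, amid what is visible of it).
- spotter.silhouettes(picture, label): "mask" (384x512 bool, what is visible of it) and "xy" ([column, row] in pixels, amid what is visible of it).
The state is a dict: "time_s": time; "q": joint angles; "joint_vel": joint speeds; "joint_efforts": joint torques, N m; "position": TCP position; "eef_rot": TCP orientation; "ft_force": force on the tool from outside, world axes, zero at the start; "wrist_torque": the same for the moment, N m; "grip_width": finger opening in m; "gripper_force": force on a finger pad.
Only numpy, scipy, OpenCV 4.12 (cv2) and the standard library are available. Lean on these libraries where they do the work, as an engineer would, in place of code of your own. Each camera call takes 0.05 s, during which the arm holds its last target. There are 200 camera calls.

## Task

Open the white terminal box on the plywood board: with a fingertip press its ridged snap tab all the way in, so that it stays down, then push the released cover by its thumb catch off the box until it lies flat and wholly on the metal tray at the end of the box. Only press and push: do not lift the cover or force it past the raised tab, and leave everything else standing about where it is. Finish clear of everything.

Things in the scene. Friction and masses are not known exactly. Their poses are not given: they have to be found in the camera images.
- fixture: fixed plywood board 260 x 320 x 12 mm; in a row along its +y axis it carries the white terminal box (y -140 to +10 mm, 104 mm wide in x) and the aluminium tray (y +10 to +140 mm). Origin at the centre of the board's underside, on the table; z up. The cover leaves the box towards +y
- seat_mid (a point): centre of the cover's seat on the box, fixed at (0, -84, 52) mm in the fixture's axes. Along both sides (y -134 to -50 mm) lips at x = +-39 to +-52 mm, their tops 64.5 mm above the fixture's origin, hold the seated cover down, so it can only slide; the box's rear wall (y -140 to -134 mm) tops out at 58 mm
- tray_mid (a point): centre of the tray's floor, fixed at (0, 73, 50) mm in the fixture's axes; the floor is 94 mm (x) by 120 mm (y), 2 mm lower than the seat; low sides rise 8 mm above it, 94 mm apart, and the end stop at y = +134 mm rises 14 mm
- tab_pad (a point): centre of the top of the snap tab, a grey ridged pad 42 mm (x) by 36 mm (y) in the box's end next to the tray, 3 mm ahead of the cover's leading edge; the point moves with it. At rest it is at (0, -15, 58) mm in the fixture's axes, 6 mm above the seat, and blocks the cover
- tab (a joint): travel of the snap tab straight down, m: about 0 out, 0.008 fully in against a firm stop (the pad's top is then 2 mm below the seat). It takes about 3 N to move and stays where it is left; the cover is free beyond 0.0065
- cover: loose white sliding cover, a plate 84 mm (x) by 96 mm (y) by 7 mm, about 90 g; origin at the centre of its underside, axes as the fixture's while seated, where its origin is at (0, -84, 52) mm in the fixture's axes. It slides with less than 2 N. Wholly on the tray, its origin is at y = 60 to 86 mm (against the end stop)
- catch_face (a point): on the cover: centre of the upright rear face of the thumb catch, a wedge 50 mm wide (x) that rises 12 mm above the plate's top, with a ramp on its tray side. The face looks to the cover's -y; the point is at (0, -20, 13) mm in the cover's axes, 6 mm above the plate's top. A fingertip behind it pushes the cover towards +y
- breaker_mid (a point): bystander: white two-pole circuit breaker, 36 x 80 x 65 mm, standing loose on the plywood beside the box or tray; point at mid-height
- coupler_mid (a point): bystander: grey conduit coupler, a short tube 32 mm across and 40 mm tall, standing loose on the plywood beside the box or tray, on the other side; point at its centre
- round_box_mid (a point): bystander: round white junction box, 88 mm across with two short spouts, 46 mm tall, loose on the table; point at its centre
- switch_unit_mid (a point): bystander: square white wall-switch unit, 75 x 75 x 30 mm, loose on the table; point at its centre
- screw_jar_mid (a point): bystander: clear jar with grey cap, 60 mm across, 70 mm tall, loose on the table; point at its centre
- washer_cup_mid (a point): bystander: small grey cup, 64 mm across, 45 mm tall, loose on the table; point at mid-height
- screwdriver_grip (a point): bystander: screwdriver with a red handle lying on the table to the right; point in its handle
Mind the look-alikes: they are no part of the job. Leave any pink or yellow look-alike of the cover alone.

How it is judged:
By the outcome, as a careful person would: the job done as asked, in the order asked, and still so for the second after the job is handed in, with the robot touching nothing.
It also fails if it takes over 40 s, if anything falls off the work surface, if the arm or the gripper's body presses on something with over 40 N, if the wrist force passes 120 N, or if a joint passes its speed limit or range.

## Working session

There is one attempt and no reset: what is moved stays moved. The work goes in short steps, Python scripts to look and compute and a shell command to move; the robot and the scene stay as the last step left them, time stands still between calls to the robot, and variables do not carry over. Pictures are saved under pics/ and viewed, at most 10 in all, crops included, and the job is handed in when it is done.

```bash
mkdir -p pics
cat > h.py <<'E'
import numpy as np, cv2
from plant import bot, read_camera, close_job, spotter
def proj(p,P):
    P=np.atleast_2d(P); E=np.array(p["extrinsics"]); c=P@E[:3,:3].T+E[:3,3]
    s=np.c_[c[:,0]/-c[:,2],-c[:,1]/-c[:,2]]; r2=(s**2).sum(1,keepdims=True); s=s*(1+p["k1"]*r2)
    M=np.array(p["mtx"]); return s@M[:2,:2].T+M[:2,2]
def ray(p,uv):
    M=np.array(p["mtx"]); d=(np.array(uv)-M[:2,2])/np.array([M[0,0],M[1,1]]); s=d.copy()
    for _ in range(20): s=d/(1+p["k1"]*(s@s))
    E=np.array(p["extrinsics"]); R=E[:3,:3]; return -R.T@E[:3,3], R.T@np.array([s[0],-s[1],-1])
def onz(p,uv,z):
    o,d=ray(p,uv); return o+d*(z-o[2])/d[2]
E
python3 - <<'E'
from h import *
s=bot.read_state(); print(s)
ims=[]
for n in("scene","top"):
    p=read_camera(n); cv2.imwrite(f"pics/{n}0.png",p["frame"][:,:,::-1])
    for l,z in(("fixture",.012),("cover",.06),("tab_pad",.058),("catch_face",.065),("breaker_mid",.045),("coupler_mid",.032)):
        for r in spotter.look_for(p,l)[:3]: print(n,l,np.round(r["xy"]),round(r["conf"],2),np.round(onz(p,r["xy"],z),3))
E
```

```text
{'time_s': 0.0, 'q': array([-1.25258987e+00,  4.91581216e-01,  1.55947017e+00, -8.97753259e-06,
        1.09168755e+00, -1.05566891e-01]), 'joint_vel': array([-0.00025558, -0.00205502,  0.00048849, -0.00115586,  0.00078409,
        0.0013266 ]), 'joint_efforts': array([-2.12609986e-03, -6.12652159e+01, -2.58186185e+01,  6.91409293e-02,
        4.82073217e-02, -8.38770256e-05]), 'position': array([ 0.25696051, -0.56945835,  0.21404116]), 'eef_rot': array([ 9.77635282e-01,  2.10306745e-01, -6.47811137e-05, -5.69481520e-04]), 'ft_force': array([ 0.39233784, -0.21023433,  0.64475223]), 'wrist_torque': array([-0.02387157, -0.02784537, -0.0327877 ]), 'gripper_force': 0.0, 'grip_width': 0.09454603378987313}
scene fixture [264. 235.] 0.79 [0.559 0.085 0.012]
scene cover [210. 169.] 0.89 [ 0.549 -0.208  0.06 ]
scene cover [259. 144.] 0.87 [ 0.35  -0.185  0.06 ]
scene cover [251. 199.] 0.7 [ 0.524 -0.025  0.06 ]
scene tab_pad [258. 215.] 0.44 [0.544 0.035 0.058]
scene catch_face [209. 169.] 0.92 [ 0.555 -0.205  0.065]
scene catch_face [253. 201.] 0.91 [ 0.527 -0.012  0.065]
scene catch_face [158. 195.] 0.64 [ 0.745 -0.227  0.065]
scene breaker_mid [230. 235.] 0.55 [0.651 0.03  0.045]
scene coupler_mid [251. 200.] 0.66 [ 0.514 -0.035  0.032]
scene coupler_mid [291. 228.] 0.58 [0.486 0.126 0.032]
top fixture [216. 191.] 0.82 [0.55  0.075 0.012]
top fixture [351. 234.] 0.27 [ 0.412 -0.39   0.012]
top cover [317. 141.] 0.66 [ 0.721 -0.269  0.06 ]
top cover [244. 196.] 0.6 [ 0.525 -0.022  0.06 ]
top cover [309. 200.] 0.59 [ 0.516 -0.242  0.06 ]
top tab_pad [226. 187.] 0.64 [0.557 0.038 0.058]
top catch_face [243. 200.] 0.82 [ 0.512 -0.021  0.065]
top catch_face [307. 201.] 0.78 [ 0.513 -0.232  0.065]
top catch_face [317. 142.] 0.73 [ 0.718 -0.268  0.065]
top coupler_mid [194. 205.] 0.37 [0.497 0.148 0.032]
top coupler_mid [227. 191.] 0.24 [0.548 0.036 0.032]
top coupler_mid [246. 195.] 0.2 [ 0.534 -0.029  0.032]
```

View pics/top0.png

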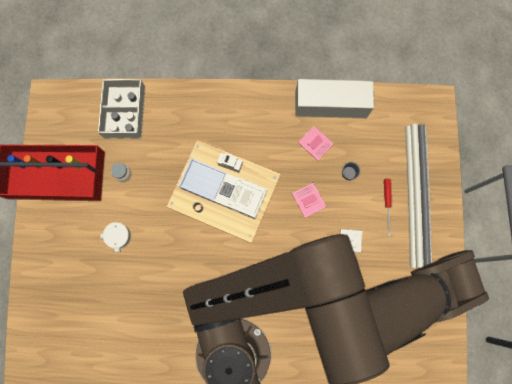

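View pics/scene0.png

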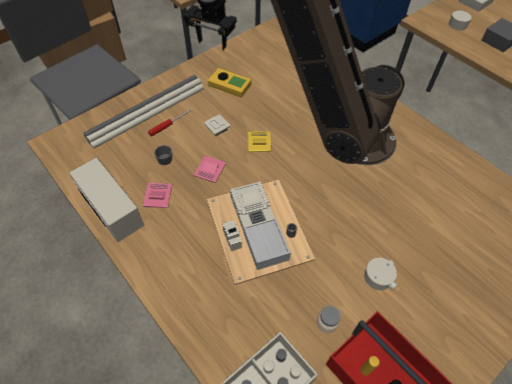

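```bash
cat > m1.py <<'E'
from h import *
for n in("scene","top"):
    p=read_camera(n); r=spotter.silhouettes(p,"fixture")[0]
    c=max(cv2.findContours(r["mask"].astype(np.uint8),0,2)[0],key=cv2.contourArea)[:,0,:]
    w=np.array([onz(p,u+0.0,.012)[:2] for u in c]).astype(np.float32)
    R=cv2.minAreaRect(w); print(n,R[0],np.array(R[1]),R[2])
    b=cv2.boxPoints(R); e=[b[1]-b[0],b[2]-b[1]]; l=max(e,key=np.linalg.norm); l=l*np.sign(l[1]); th=np.arctan2(-l[0],l[1])
    print(th)
    Rz=np.array([[np.cos(th),-np.sin(th)],[np.sin(th),np.cos(th)]])
    big=cv2.resize(p["frame"][120:290,150:350] if n=="scene" else p["frame"][135:245,155:290],None,fx=4 if n=="scene" else 5.5,fy=4 if n=="scene" else 5.5,interpolation=2)[:,:,::-1].copy()
    f,o=(4,(150,120)) if n=="scene" else (5.5,(155,135))
    def dr(P,col):
        P=np.array(P,float)/1000; P[:,:2]=P[:,:2]@Rz.T+np.array(R[0]); u=(proj(p,P)-o+.5)*f
        cv2.polylines(big,[u.astype(int)],True,col,1)
    q=lambda x,y0,y1,z:[[-x,y0,z],[x,y0,z],[x,y1,z],[-x,y1,z]]
    dr(q(130,-160,160,12),(0,0,255)); dr(q(52,-134,-50,64.5),(255,0,0)); dr(q(21,-33,3,58),(0,160,0)); dr(q(47,13,133,50),(255,0,255)); dr([[-25,-104,71],[25,-104,71]],(0,0,255))
    cv2.imwrite(f"pics/{n}1.png",big[:600,:800]);
E
python3 m1.py
```

```text
scene (0.5536670684814453, 0.046384409070014954) [0.33993658 0.26491833] 68.40069580078125
-0.37697902
top (0.554086446762085, 0.0507691353559494) [0.31949654 0.26248962] 68.03995513916016
-0.38327518
```

View pics/top1.png

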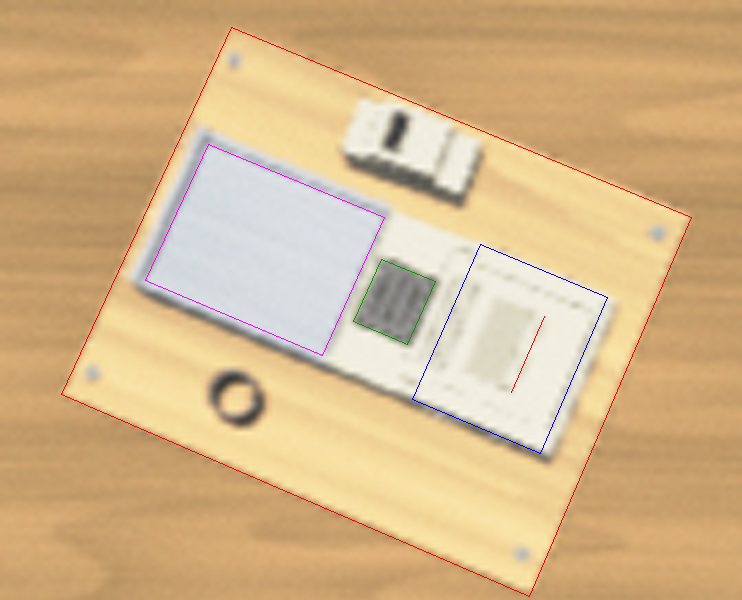

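View pics/scene1.png

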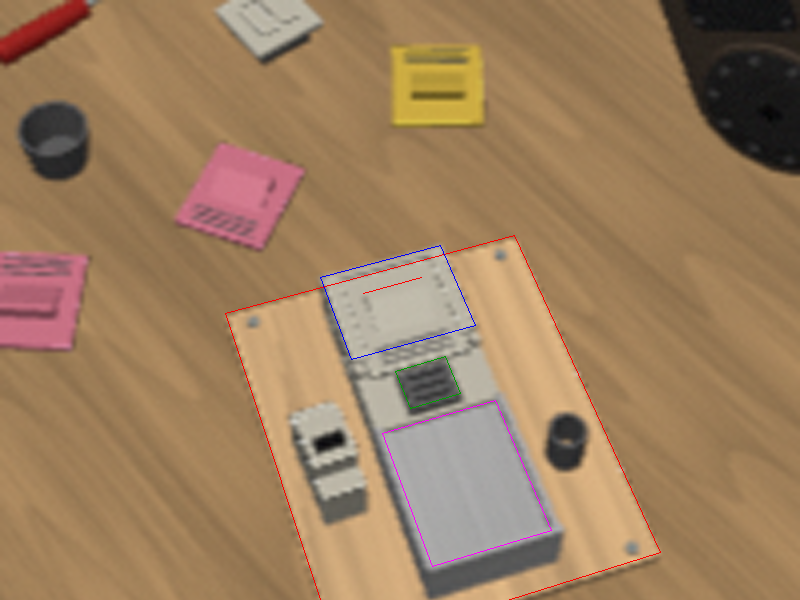

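The white box sits mid-board. In the scene picture the white cover candidate is at (251,199). The others are pink at (158,195) and (210,169), and yellow at (259,144). Only the white one lies between the lips on the plywood, with the grey tab at (258,215) and the tray next to it, and the enlarged crops confirm this. The breaker stands on the +x side and the coupler on the −x side. First I close the fingers and yaw to line up with the fixture.

```bash
python3 -m handwheel '[{"gripper":0,"yaw":-0.11},{"gripper":0,"yaw":-0.11},{"gripper":0,"yaw":-0.11},{"gripper":0,"yaw":-0.11},{"gripper":0,"yaw":-0.11},{"gripper":0,"yaw":-0.11},{"gripper":0,"yaw":-0.105}]' 20
cat > st.py <<'E'
from h import *
import sys
from scipy.spatial.transform import Rotation as Ro
O=np.array([.554,.0508,0]); F=Ro.from_euler('z',-.382).as_matrix()
s=bot.read_state(); T=Ro.from_quat(s["eef_rot"]).as_matrix(); x=s["position"]
print("t",s["time_s"],"fix mm",np.round((x-O)@F*1000,1),"force fix",np.round(s["ft_force"]@F,1),"w",round(s["grip_width"],4))
print("toolx,z in fix",np.round(F.T@T[:,0],3),np.round(F.T@T[:,2],3))
if len(sys.argv)>3: print("delta tool mm",np.round(T.T@(O+F@(np.array([float(a) for a in sys.argv[1:4]])/1000)-x)*1000,1))
E
python3 st.py 0 -15 120
```

```text
t 0.9 fix mm [ -44.2 -686.5  214.7] force fix [ 0.7 -1.2 -1.8] w 0.0951
toolx,z in fix [ 0.692  0.721 -0.   ] [ 0. -0. -1.]
delta tool mm [ 515.  -433.1   94.6]validation failed for argument at $[0]...
```

```bash
python3 -m handwheel '[{"gripper":0.0,"tx":0.0,"ty":0.0,"tz":0.0,"yaw":-0.11},{"gripper":0.0,"tx":0.0,"ty":0.0,"tz":0.0,"yaw":-0.11},{"gripper":0.0,"tx":0.0,"ty":0.0,"tz":0.0,"yaw":-0.11},{"gripper":0.0,"tx":0.0,"ty":0.0,"tz":0.0,"yaw":-0.11},{"gripper":0.0,"tx":0.0,"ty":0.0,"tz":0.0,"yaw":-0.11},{"gripper":0.0,"tx":0.0,"ty":0.0,"tz":0.0,"yaw":-0.11},{"gripper":0.0,"tx":0.0,"ty":0.0,"tz":0.0,"yaw":-0.105}]' 20
python3 st.py 0 -15 120
```

```text
time_s: 1.48
position: [0.257, -0.5697, 0.2147]
eef_rot: [0.827, 0.562, -0.0, 0.0]
ft_force: [-0.6, -0.1, 0.0]
grip_width: 0.0538
gripper_force: 0.0
t 1.4833 fix mm [ -44.2 -686.5  214.7] force fix [-0.5 -0.3  0. ] w 0.0538
toolx,z in fix [-0.006  1.    -0.   ] [ 0. -0. -1.]
delta tool mm [671.2  47.9  94.6]
```

```bash
python3 -m handwheel '[{"gripper":0.0,"tx":0.02,"ty":0.003,"tz":0.0,"yaw":0.0},{"gripper":0.0,"tx":0.034,"ty":0.003,"tz":0.0,"yaw":0.0},{"gripper":0.0,"tx":0.034,"ty":0.003,"tz":0.0,"yaw":0.0},{"gripper":0.0,"tx":0.034,"ty":0.003,"tz":0.0,"yaw":0.0},{"gripper":0.0,"tx":0.034,"ty":0.003,"tz":0.0,"yaw":0.0},{"gripper":0.0,"tx":0.034,"ty":0.003,"tz":0.0,"yaw":0.0},{"gripper":0.0,"tx":0.034,"ty":0.003,"tz":0.0,"yaw":0.0},{"gripper":0.0,"tx":0.034,"ty":0.003,"tz":0.0,"yaw":0.0}]'
python3 -m handwheel '[{"gripper":0.0,"tx":0.034,"ty":0.003,"tz":0.0,"yaw":0.0},{"gripper":0.0,"tx":0.034,"ty":0.003,"tz":0.0,"yaw":0.0},{"gripper":0.0,"tx":0.034,"ty":0.003,"tz":0.0,"yaw":0.0},{"gripper":0.0,"tx":0.034,"ty":0.003,"tz":0.0,"yaw":0.0},{"gripper":0.0,"tx":0.034,"ty":0.003,"tz":0.0,"yaw":0.0},{"gripper":0.0,"tx":0.034,"ty":0.003,"tz":0.0,"yaw":0.0},{"gripper":0.0,"tx":0.034,"ty":0.003,"tz":0.0,"yaw":0.0},{"gripper":0.0,"tx":0.034,"ty":0.003,"tz":0.0,"yaw":0.0}]'
python3 st.py 0 -15 120
```

```text
time_s: 2.15
position: [0.3759, -0.3378, 0.2148]
eef_rot: [0.829, 0.56, 0.0, 0.0]
ft_force: [0.3, -0.4, -0.5]
grip_width: 0.0025
gripper_force: 0.0
time_s: 2.82
position: [0.4997, -0.0941, 0.2148]
eef_rot: [0.828, 0.56, 0.0, 0.0]
ft_force: [0.8, -0.8, 0.0]
grip_width: 0.0006
gripper_force: 0.0
t 2.8167 fix mm [   3.7 -154.7  214.8] force fix [ 1.  -0.4  0. ] w 0.0006
toolx,z in fix [-0.  1. -0.] [ 0.001 -0.    -1.   ]
delta tool mm [139.7  -3.7  94.8]
```

```bash
python3 -m handwheel '[{"gripper":0.0,"tx":0.03,"ty":-0.002,"tz":0.0,"yaw":0.0},{"gripper":0.0,"tx":0.03,"ty":-0.002,"tz":0.0,"yaw":0.0},{"gripper":0.0,"tx":0.03,"ty":0.0,"tz":0.0,"yaw":0.0},{"gripper":0.0,"tx":0.03,"ty":0.0,"tz":0.0,"yaw":0.0},{"gripper":0.0,"tx":0.018,"ty":0.0,"tz":0.0,"yaw":0.0},{"gripper":0.0,"tx":0.0,"ty":0.0,"tz":0.0,"yaw":0.0},{"gripper":0.0,"tx":0.0,"ty":0.0,"tz":0.0,"yaw":0.0}]'
python3 st.py 0 -15 62
python3 - <<'E'
from h import *
from scipy.spatial.transform import Rotation as Ro
O=np.array([.554,.0508,0]); F=Ro.from_euler('z',-.382).as_matrix()
p=read_camera("wrist")
for l,z in(("tab_pad",.058),("catch_face",.065),("cover",.059)):
    for r in spotter.look_for(p,l)[:2]: print(l,np.round(r["xy"]),round(r["conf"],2),np.round((onz(p,r["xy"],z)-O)@F*1000,1))
im=cv2.resize(p["frame"],None,fx=1.5,fy=1.5)[:,:,::-1].copy()
q=lambda x,y0,y1,z:[[-x,y0,z],[x,y0,z],[x,y1,z],[-x,y1,z]]
for P,c in((q(52,-134,-50,64.5),(255,0,0)),(q(21,-33,3,58),(0,160,0)),(q(47,13,133,50),(255,0,255)),([[-25,-104,71],[25,-104,71]],(0,0,255)),(q(130,-160,160,12),(0,0,255))):
    u=proj(p,O+np.array(P)/1000@F.T)*1.5; cv2.polylines(im,[u.astype(int)],True,c,1)
cv2.imwrite("pics/w1.png",im)
E
```

```text
time_s: 3.4
position: [0.5468, 0.0343, 0.2144]
eef_rot: [0.828, 0.561, -0.0, 0.0]
ft_force: [0.1, -0.6, -0.5]
grip_width: 0.0004
gripper_force: 0.0
t 3.4 fix mm [ -0.5 -18.  214.4] force fix [ 0.3 -0.5 -0.5] w 0.0004
toolx,z in fix [-0.002  1.    -0.   ] [-0. -0. -1.]
delta tool mm [  3.    0.5 152.4]
tab_pad [262. 174.] 0.9 [  8.4 -14.6  58. ]
catch_face [412. 303.] 0.91 [ 232.2 -206.2   65. ]
catch_face [259. 211.] 0.73 [  5.3 -61.2  65. ]
cover [415. 300.] 0.67 [ 240.  -206.1   59. ]
cover [261. 209.] 0.56 [  7.3 -59.8  59. ]
```

View pics/w1.png

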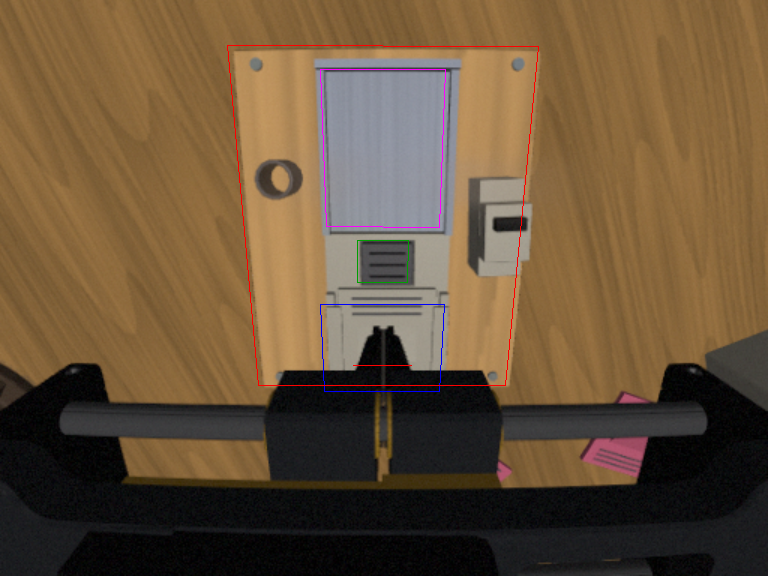

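The wrist picture shows the grey ridged tab at about (388,262), with the cover below it and the tray above. Features sit about 3 mm towards fixture +x of my overlay, so I shift the origin and come down over the tab.

```bash
sed -i 's/O=np.array(.*\]); F/O=np.array([.5563,.0499,0]); F/' st.py
python3 -m handwheel '[{"gripper":0.0,"tx":0.003,"ty":0.003,"tz":0.02,"yaw":0.0},{"gripper":0.0,"tx":0.0,"ty":0.0,"tz":0.03,"yaw":0.0},{"gripper":0.0,"tx":0.0,"ty":0.0,"tz":0.03,"yaw":0.0},{"gripper":0.0,"tx":0.0,"ty":0.0,"tz":0.03,"yaw":0.0},{"gripper":0.0,"tx":0.0,"ty":0.0,"tz":0.025,"yaw":0.0},{"gripper":0.0,"tx":0.0,"ty":0.0,"tz":0.013,"yaw":0.0},{"gripper":0.0,"tx":0.0,"ty":0.0,"tz":0.003,"yaw":0.0},{"gripper":0.0,"tx":0.0,"ty":0.0,"tz":0.0,"yaw":0.0}]'
python3 st.py 0 -15 58
python3 -m handwheel '[{"gripper":0.0,"tx":0.0,"ty":0.0,"tz":0.004,"yaw":0.0},{"gripper":0.0,"tx":0.0,"ty":0.0,"tz":0.003,"yaw":0.0},{"gripper":0.0,"tx":0.0,"ty":0.0,"tz":0.003,"yaw":0.0},{"gripper":0.0,"tx":0.0,"ty":0.0,"tz":0.0,"yaw":0.0}]'
python3 st.py 0 -15 50
```

```text
time_s: 4.27
position: [0.5505, 0.0347, 0.0631]
eef_rot: [0.829, 0.56, -0.001, -0.0]
ft_force: [-0.6, 0.1, 1.0]
grip_width: 0.0003
gripper_force: 0.0
t 4.2667 fix mm [  0.3 -16.3  63.1] force fix [-0.6 -0.1  1. ] w 0.0003
toolx,z in fix [ 0.001  1.    -0.001] [-0.001 -0.001 -1.   ]
delta tool mm [ 1.3 -0.3  5.1]
time_s: 4.6
position: [0.5512, 0.0352, 0.054]
eef_rot: [0.829, 0.56, 0.0, 0.0]
ft_force: [-0.1, 0.2, 0.2]
grip_width: 0.0003
gripper_force: 0.0
t 4.6 fix mm [  0.7 -15.5  54. ] force fix [-0.2  0.1  0.2] w 0.0003
toolx,z in fix [0. 1. 0.] [ 0.001  0.    -1.   ]
delta tool mm [ 0.5 -0.7  4. ]
```

```bash
for i in 1; do python3 -m handwheel '[{"gripper":0.0,"tx":0.0,"ty":0.0,"tz":0.002,"yaw":0.0},{"gripper":0.0,"tx":0.0,"ty":0.0,"tz":0.0,"yaw":0.0}]'; done; python3 -m handwheel '[{"gripper":0.0,"tx":0.0,"ty":0.0,"tz":0.002,"yaw":0.0},{"gripper":0.0,"tx":0.0,"ty":0.0,"tz":0.0,"yaw":0.0}]'
python3 - <<'E'
from h import *
p=read_camera("wrist"); cv2.imwrite("pics/w2.png",cv2.resize(p["frame"],None,fx=1.5,fy=1.5)[:,:,::-1])
E
```

```text
time_s: 4.77
position: [0.5511, 0.0353, 0.0518]
eef_rot: [0.828, 0.56, 0.0, 0.0]
ft_force: [0.8, -0.5, 0.8]
grip_width: 0.0004
gripper_force: 0.7
time_s: 4.93
position: [0.5511, 0.0353, 0.0503]
eef_rot: [0.828, 0.56, 0.0, 0.0]
ft_force: [-0.2, -1.5, 7.7]
grip_width: 0.0005
gripper_force: 4.1
```

View pics/w2.png

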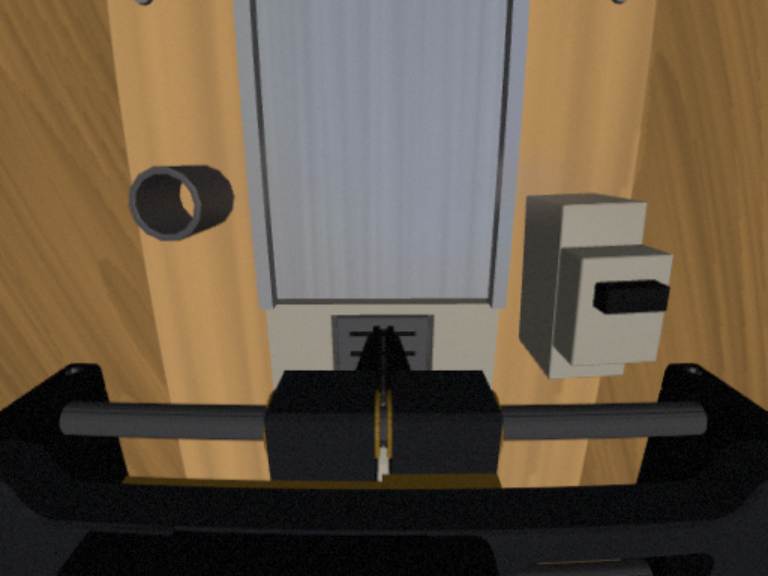

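The finger is centred on the tab (pad columns 333–432, finger at 382). I press on to feel the firm stop.

```bash
python3 -m handwheel '[{"gripper":0.0,"tx":0.0,"ty":0.0,"tz":0.001,"yaw":0.0},{"gripper":0.0,"tx":0.0,"ty":0.0,"tz":0.0,"yaw":0.0}]' ; python3 -m handwheel '[{"gripper":0.0,"tx":0.0,"ty":0.0,"tz":0.001,"yaw":0.0},{"gripper":0.0,"tx":0.0,"ty":0.0,"tz":0.0,"yaw":0.0}]'
```

```text
time_s: 5.15
position: [0.5511, 0.0354, 0.0501]
eef_rot: [0.828, 0.56, 0.001, 0.001]
ft_force: [-3.7, -1.9, 20.5]
grip_width: 0.0002
gripper_force: 10.4
time_s: 5.32
position: [0.5512, 0.0354, 0.05]
eef_rot: [0.828, 0.56, 0.001, 0.001]
ft_force: [-7.5, -1.1, 33.0]
grip_width: 0.0008
gripper_force: 16.3
```

The tab meets a firm stop at z = 50.0 mm, which is fully in. Next I raise the finger and go behind the catch.

```bash
python3 -m handwheel '[{"gripper":0.0,"tx":0.0,"ty":0.0,"tz":-0.02,"yaw":0.0},{"gripper":0.0,"tx":0.0,"ty":0.0,"tz":-0.035,"yaw":0.0},{"gripper":0.0,"tx":-0.01,"ty":0.0,"tz":-0.02,"yaw":0.0},{"gripper":0.0,"tx":-0.032,"ty":0.0,"tz":0.0,"yaw":0.0},{"gripper":0.0,"tx":-0.035,"ty":0.0,"tz":0.0,"yaw":0.0},{"gripper":0.0,"tx":-0.03,"ty":0.0,"tz":0.0,"yaw":0.0},{"gripper":0.0,"tx":0.0,"ty":0.0,"tz":0.0,"yaw":0.0},{"gripper":0.0,"tx":0.0,"ty":0.0,"tz":0.0,"yaw":0.0}]'
python3 st.py 0 -121 63
python3 - <<'E'
from h import *
from scipy.spatial.transform import Rotation as Ro
O=np.array([.5563,.0499,0]); F=Ro.from_euler('z',-.382).as_matrix()
p=read_camera("wrist"); 
for l,z in(("tab_pad",.05),("catch_face",.065)):
    for r in spotter.look_for(p,l)[:2]: print(l,np.round(r["xy"]),round(r["conf"],2),np.round((onz(p,r["xy"],z)-O)@F*1000,1))
im=cv2.resize(p["frame"],None,fx=1.5,fy=1.5)[:,:,::-1].copy()
q=lambda x,y0,y1,z:[[-x,y0,z],[x,y0,z],[x,y1,z],[-x,y1,z]]
for P,c in((q(21,-33,3,50),(0,160,0)),(q(47,13,133,50),(255,0,255)),(q(42,-132,-36,59),(255,0,0)),([[-25,-104,71],[25,-104,71]],(0,0,255))):
    u=proj(p,O+np.array(P)/1000@F.T)*1.5; cv2.polylines(im,[u.astype(int)],True,c,1)
cv2.imwrite("pics/w3.png",im)
E
```

```text
time_s: 5.98
position: [0.5104, -0.0648, 0.1226]
eef_rot: [0.829, 0.559, -0.0, -0.0]
ft_force: [-0.2, -0.1, 0.1]
grip_width: 0.0008
gripper_force: 0.0
t 5.9833 fix mm [   0.2 -123.6  122.6] force fix [-0.2 -0.2  0.1] w 0.0008
toolx,z in fix [0.003 1.    0.   ] [-0.  0. -1.]
delta tool mm [ 2.6 -0.2 59.6]
tab_pad [254.  77.] 0.92 [ -0.1 -14.8  50. ]
catch_face [487. 245.] 0.86 [ 231.7 -167.7   65. ]
catch_face [343. 302.] 0.83 [  90.7 -231.6   65. ]
```

View pics/w3.png

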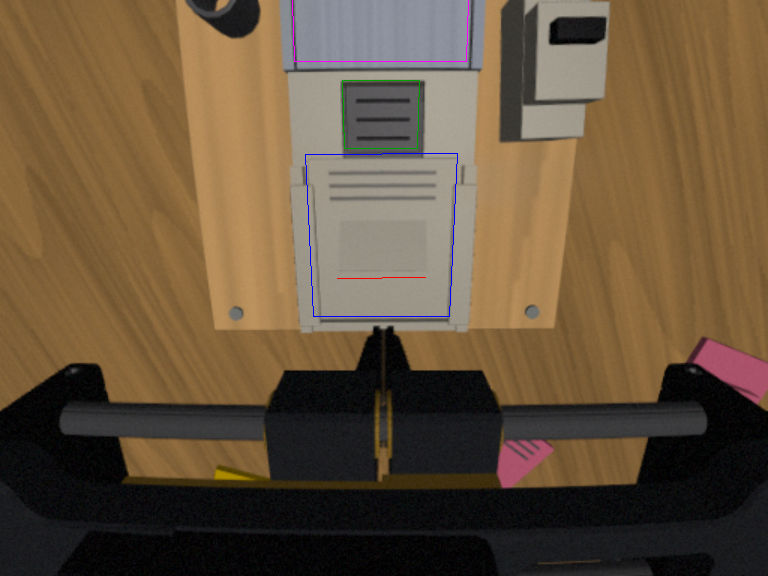

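The tab stays down: the overlay at pressed height fits at (382,116). The cover is free with its catch edge near row 275. I lower behind the catch.

```bash
python3 -m handwheel '[{"gripper":0.0,"tx":0.0,"ty":0.0,"tz":0.02,"yaw":0.0},{"gripper":0.0,"tx":0.0,"ty":0.001,"tz":0.02,"yaw":0.0},{"gripper":0.0,"tx":0.0,"ty":0.0,"tz":0.012,"yaw":0.0},{"gripper":0.0,"tx":0.0,"ty":0.0,"tz":0.006,"yaw":0.0},{"gripper":0.0,"tx":0.0,"ty":0.0,"tz":0.002,"yaw":0.0},{"gripper":0.0,"tx":0.0,"ty":0.0,"tz":0.0,"yaw":0.0}]'
python3 st.py 0 -121 63
python3 -m handwheel '[{"gripper":0.0,"tx":0.004,"ty":0.0,"tz":0.0,"yaw":0.0},{"gripper":0.0,"tx":0.004,"ty":0.0,"tz":0.0,"yaw":0.0},{"gripper":0.0,"tx":0.004,"ty":0.0,"tz":0.0,"yaw":0.0},{"gripper":0.0,"tx":0.004,"ty":0.0,"tz":0.0,"yaw":0.0},{"gripper":0.0,"tx":0.004,"ty":0.0,"tz":0.0,"yaw":0.0},{"gripper":0.0,"tx":0.004,"ty":0.0,"tz":0.0,"yaw":0.0},{"gripper":0.0,"tx":0.004,"ty":0.0,"tz":0.0,"yaw":0.0}]'
python3 st.py 0 47 63
```

```text
time_s: 6.63
position: [0.5119, -0.0637, 0.0624]
eef_rot: [0.828, 0.56, -0.0, -0.0]
ft_force: [1.4, 0.6, -0.5]
grip_width: 0.0008
gripper_force: 0.0
t 6.6333 fix mm [   1.2 -122.    62.4] force fix [ 1.1  1.1 -0.5] w 0.0008
toolx,z in fix [-0.001  1.    -0.   ] [-0.001 -0.    -1.   ]
delta tool mm [ 1.  -1.2 -0.6]
time_s: 7.22
position: [0.5225, -0.0379, 0.0628]
eef_rot: [0.828, 0.56, 0.0, 0.0]
ft_force: [-0.7, -0.5, 0.8]
grip_width: 0.0005
gripper_force: 0.5
t 7.2167 fix mm [  1.3 -94.1  62.8] force fix [-0.5 -0.7  0.8] w 0.0005
toolx,z in fix [-0.  1. -0.] [ 0. -0. -1.]
delta tool mm [141.1  -1.3  -0.2]
```

```bash
python3 -m handwheel '[{"gripper":0.0,"tx":0.007,"ty":0.0,"tz":0.0,"yaw":0.0},{"gripper":0.0,"tx":0.007,"ty":0.0,"tz":0.0,"yaw":0.0},{"gripper":0.0,"tx":0.007,"ty":0.0,"tz":0.0,"yaw":0.0},{"gripper":0.0,"tx":0.007,"ty":0.0,"tz":0.0,"yaw":0.0},{"gripper":0.0,"tx":0.007,"ty":0.0,"tz":0.0,"yaw":0.0},{"gripper":0.0,"tx":0.007,"ty":0.0,"tz":0.0,"yaw":0.0}]'
python3 st.py 0 47 63
python3 - <<'E'
from h import *
p=read_camera("wrist"); cv2.imwrite("pics/w4.png",cv2.resize(p["frame"],None,fx=1.5,fy=1.5)[:,:,::-1])
E
```

```text
time_s: 7.72
position: [0.5382, 0.0014, 0.0626]
eef_rot: [0.828, 0.56, -0.0, 0.0]
ft_force: [-0.7, -1.4, 0.8]
grip_width: 0.0004
gripper_force: 0.5
t 7.7167 fix mm [  1.3 -51.7  62.6] force fix [-0.2 -1.6  0.8] w 0.0004
toolx,z in fix [-0.  1. -0.] [ 0. -0. -1.]
delta tool mm [98.7 -1.3 -0.4]
```

View pics/w4.png

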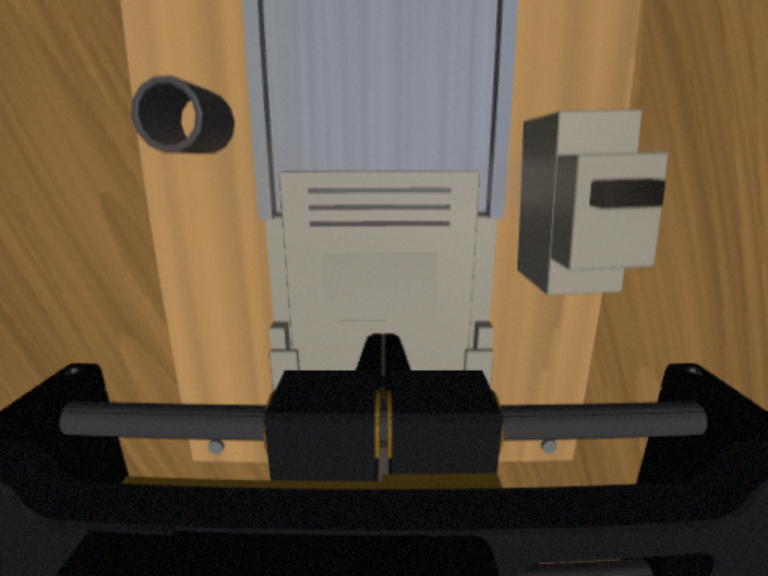

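The cover slides straight and its leading edge (row 170) is over the tray. I continue for 98 mm.

```bash
python3 -m handwheel '[{"gripper":0.0,"tx":0.007,"ty":0.0,"tz":0.0,"yaw":0.0},{"gripper":0.0,"tx":0.007,"ty":0.0,"tz":0.0,"yaw":0.0},{"gripper":0.0,"tx":0.007,"ty":0.0,"tz":0.0,"yaw":0.0},{"gripper":0.0,"tx":0.007,"ty":0.0,"tz":0.0,"yaw":0.0},{"gripper":0.0,"tx":0.007,"ty":0.0,"tz":0.0,"yaw":0.0},{"gripper":0.0,"tx":0.007,"ty":0.0,"tz":0.0,"yaw":0.0},{"gripper":0.0,"tx":0.007,"ty":0.0,"tz":0.0,"yaw":0.0}]'
python3 -m handwheel '[{"gripper":0.0,"tx":0.007,"ty":0.0,"tz":0.0,"yaw":0.0},{"gripper":0.0,"tx":0.007,"ty":0.0,"tz":0.0,"yaw":0.0},{"gripper":0.0,"tx":0.007,"ty":0.0,"tz":0.0,"yaw":0.0},{"gripper":0.0,"tx":0.007,"ty":0.0,"tz":0.0,"yaw":0.0},{"gripper":0.0,"tx":0.007,"ty":0.0,"tz":0.0,"yaw":0.0},{"gripper":0.0,"tx":0.004,"ty":0.0,"tz":0.0,"yaw":0.0},{"gripper":0.0,"tx":0.003,"ty":0.0,"tz":0.0,"yaw":0.0},{"gripper":0.0,"tx":0.0,"ty":0.0,"tz":0.0,"yaw":0.0}]'
python3 st.py 0 47 63
```

```text
time_s: 8.35
position: [0.5564, 0.0469, 0.0626]
eef_rot: [0.828, 0.56, -0.0, -0.0]
ft_force: [-0.4, -0.3, -0.5]
grip_width: 0.0007
gripper_force: 0.2
time_s: 9.02
position: [0.5721, 0.0856, 0.0626]
eef_rot: [0.828, 0.56, 0.0, 0.0]
ft_force: [0.4, 0.9, 0.1]
grip_width: 0.0007
gripper_force: 0.0
t 9.0167 fix mm [ 1.3 39.  62.6] force fix [0.1 1.  0.1] w 0.0007
toolx,z in fix [-0.  1.  0.] [ 0.  0. -1.]
delta tool mm [ 8.  -1.3 -0.4]
```

```bash
python3 -m handwheel '[{"gripper":0.0,"tx":0.003,"ty":0.0,"tz":0.0,"yaw":0.0},{"gripper":0.0,"tx":0.002,"ty":0.0,"tz":0.0,"yaw":0.0},{"gripper":0.0,"tx":0.0,"ty":0.0,"tz":0.0,"yaw":0.0},{"gripper":0.0,"tx":-0.006,"ty":0.0,"tz":0.0,"yaw":0.0},{"gripper":0.0,"tx":0.0,"ty":0.0,"tz":-0.02,"yaw":0.0},{"gripper":0.0,"tx":-0.01,"ty":0.0,"tz":-0.035,"yaw":0.0},{"gripper":0.0,"tx":-0.035,"ty":0.0,"tz":-0.03,"yaw":0.0},{"gripper":0.0,"tx":-0.035,"ty":0.0,"tz":-0.03,"yaw":0.0}]'
python3 -m handwheel '[{"gripper":0.0,"tx":-0.035,"ty":0.0,"tz":-0.01,"yaw":0.0},{"gripper":0.0,"tx":-0.03,"ty":0.0,"tz":0.0,"yaw":0.0},{"gripper":0.0,"tx":0.0,"ty":0.0,"tz":0.0,"yaw":0.0},{"gripper":0.0,"tx":0.0,"ty":0.0,"tz":0.0,"yaw":0.0}]'
python3 st.py
python3 - <<'E'
from h import *
from scipy.spatial.transform import Rotation as Ro
O=np.array([.5563,.0499,0]); F=Ro.from_euler('z',-.382).as_matrix()
p=read_camera("wrist")
im=cv2.resize(p["frame"],None,fx=1.5,fy=1.5)[:,:,::-1].copy()
q=lambda x,y0,y1,z:[[-x,y0,z],[x,y0,z],[x,y1,z],[-x,y1,z]]
for P,c in((q(21,-33,3,50),(0,160,0)),(q(42,26,122,57),(255,0,0))):
    u=proj(p,O+np.array(P)/1000@F.T)*1.5; cv2.polylines(im,[u.astype(int)],True,c,1)
cv2.imwrite("pics/w5.png",im)
E
```

```text
time_s: 9.68
position: [0.5435, 0.0156, 0.173]
eef_rot: [0.828, 0.561, 0.0, 0.0]
ft_force: [0.3, -1.5, 1.1]
grip_width: -0.0001
gripper_force: 0.0
time_s: 10.02
position: [0.5194, -0.0456, 0.1822]
eef_rot: [0.829, 0.559, 0.0, 0.0]
ft_force: [-0.5, 0.1, -0.3]
grip_width: 0.0004
gripper_force: 0.0
t 10.0167 fix mm [   1.4 -102.4  182.2] force fix [-0.5 -0.1 -0.3] w 0.0004
toolx,z in fix [0.003 1.    0.   ] [ 0.001  0.    -1.   ]
```

View pics/w5.png

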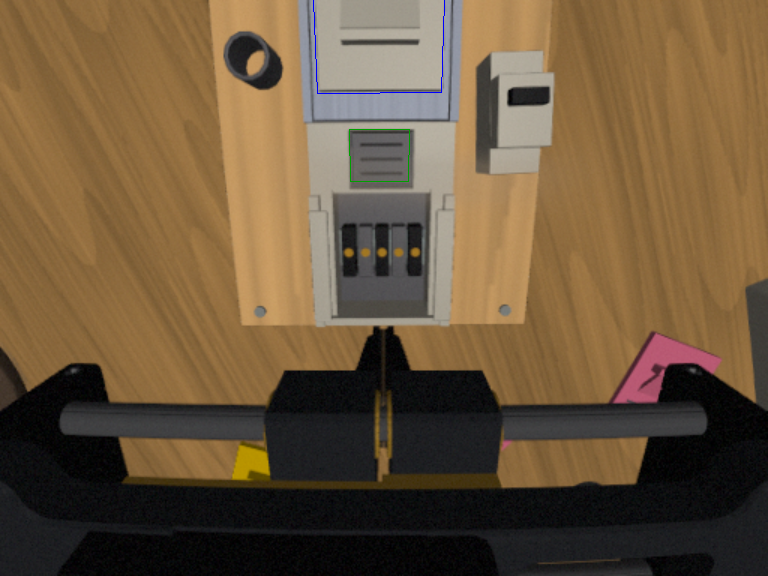

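The box is open. The cover lies on the tray, its rear edge at row 93 and well past the box end at row 122. It fits the overlay for lying flat. The tab is still down, the breaker and coupler are still standing, and the arm is clear.

```bash
python3 -c "
from plant import close_job; print(close_job())"
```

```text
the job is handed in; nothing more can be done
None
```

Job handed in: the snap tab is fully in and stays down, the cover was pushed onto the tray and by the last wrist picture lies flat there (its front edge was out of view), and the arm finished clear.

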